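# Clamp the heat sink and hold the gauge arm at the set mark

### The job

Turn the vise's crank clockwise until the sliding jaw clamps the heat sink firmly against the fixed jaw. Then take hold of the telescoping gauge arm by the grip at its end so that the lock button in the grip is pressed in, draw the arm out until its pointer is exactly in line with the setting clip on the scale, and finish still holding it there with the button pressed: do not let go. Leave the setting clip and the other things where they are.

Things in the scene. Friction and masses are not known exactly. Their poses are not given: they have to be found in the camera images.
- fixture: Fixture fixed to the bench: dark steel plate 220 x 290 x 10 mm with a small vise and a telescoping gauge arm on a post. Origin at bench level; the plate spans x -140..80, y -220..70 mm in its frame (x away from the robot, y left, z up; yaw varies by up to 0.25 rad). The vise runs along its x at y = 20 mm: bed top z = 30 mm, jaw tops z = 58 and 62 mm; the fixed far jaw's face is at x = 45 mm.
- moving_jaw: The vise's sliding steel jaw, nearer the robot, 18 x 60 x 27 mm. At crank value 0 its origin is the fixture's origin and its clamping face is at x = -11 mm in the fixture's frame; it moves towards +x by 5 mm per radian of crank.
- crank (a joint): Angle of the vise's crank, rad, 0 to 4.8; grows clockwise seen from above, which closes the jaw (5 mm per rad). At 0 the handle stands at +y of the crank's axis in the fixture's frame. It starts between 0 and 0.6; at about 3.2 the jaw has pushed the heat sink against the fixed jaw. It takes about 3 N at the handle, stays where it is left and keeps the clamping force.
- handle_mid (a point): Middle of the crank's upright, freely spinning black handle, diameter 15 to 18 mm, 40 mm tall (fixture z 72 to 112 mm); this point is on its axis at z = 96 mm. The dark crank arm lies just under it.
- heat_sink: The workpiece: loose finned aluminium heat sink 40 x 46 x 24 mm (x along the vise's axis), standing on the vise bed between the jaws with its underside at z = 30 mm. Origin: centre of its underside. Clamped, its origin is at x = 25 mm in the fixture's frame.
- grip_mid (a point): Centre of the black grip on the bar's end, 24 mm (fixture x) x 36 mm (y) x 34 mm (z); at extension 0 it is at x = 25, y = -30, z = 124 mm in the fixture's frame. With the button it is 33 mm across x, 26 mm with the button pressed fully. A thin pointed rod, 8 mm thick, hangs from its underside to 56 mm below this point.
- release_button (a joint): Travel of the lock button, m: 0 out, 0.007 fully in. Plain aluminium button 24 mm (y) x 24 mm (z) on the grip's side facing the robot (fixture -x), standing 9 mm proud, pushed in towards +x; fingers closing on the grip along the fixture's x press it. Spring 2 N when out, 4.5 N fully in; the lock is free beyond 0.0045.
- pointer_tip (a point): Tip of the thin brass pointer, 2 mm wide along y, that moves with the bar along the scale on top of the outer tube; at extension 0 it is at x = 25, y = -195, z = 144 mm in the fixture's frame.
- clip_mark (a point): Tip line of the setting clip, a dark steel clip 10 mm wide with a small screw on the robot's side and a 2 mm tongue, sitting over the scale; this point is in the middle of its width, 0 to 2 mm above its tongue. The pointer is in line with it when both have the same y in the fixture's frame.
- setting_clip (a joint): Position of the setting clip along the scale, m, equal to the arm extension at which the pointer is in line with it; between 0.030 and 0.075 and not to be moved.
- tip_tin: Bystander: small round tin, 34 mm diameter, 14 mm high, lying on the fixture's plate.
- battery_9v: Bystander: block battery 27 x 51 x 18 mm, lying on the fixture's plate.
- crank_axis (a point): Point on the crank's upright axis at the height of the crank's top (z = 70 mm): x = -85, y = 20 mm in the fixture's frame; the handle circles it at 35 mm.
- tube_mouth (a point): Centre of the open end of the arm's fixed outer tube: x = 25, y = -70, z = 124 mm in the fixture's frame. The tube, 28 mm square (collar 32 mm), lies along the fixture's y from y = -212 to -70 mm; a white scale strip with black ticks every 10 mm is on its top. Its post stands at x = 25, y = -185 mm.
- bar_extension (a joint): Extension of the telescoping arm, m: 0 fully in, 0.1 fully out; grows as the inner bar and its grip move along the fixture's +y. A return spring pulls it in with 2 to 3.5 N. While the button is out a pawl locks the bar in steps of 10 mm (with 1.5 mm of play); it starts locked at 0.
- gauge_bar: The moving part of the arm: inner steel bar with the black grip, the rod under it, the button and the pointer. Its origin is the point grip_mid.
Not all that is in view belongs to the job. Of the things that look like the heat_sink, the largest one is meant.

How it is judged:
On the way, in this order (a step that is already met when the one before it is completed fails the run):
1. the heat sink is clamped between the sliding jaw and the fixed jaw (contact force between moving_jaw and heat_sink above 4 N and x of heat_sink in the frame of fixture between 0.0235 and 0.0265 m), for 0.2 s.
2. the lock button is squeezed in with the arm still in (value of joint release_button above 0.0045 m and value of joint bar_extension below 0.012 m and contact force between the fingers and gauge_bar above 1 N), for 0.05 s.
At the end, for the whole second after the job is handed in: The heat sink stands level and is seated against the fixed jaw (within 1.5 mm) with the sliding jaw pressing on it with more than 4 N; the pointer is within 3 mm of the setting clip along the scale and at rest; the fingers still hold the grip with the lock button pressed in by more than 4.5 mm (all of step 1 and angle between heat_sink's own z axis and vertical below 0.1 rad and y of pointer_tip in the frame of clip_mark between -0.003 and 0.003 m and value of joint release_button above 0.0045 m and contact force between the fingers and gauge_bar above 1 N and velocity of joint bar_extension between -0.01 and 0.01 m/s); the arm keeps its last pose, push and grip.
It fails at once if the setting clip is shifted (distance of clip_mark from where it was at the start of the episode above 0.004 m).
It fails at once if a bystander is pushed away (distance of any of tip_tin, battery_9v from where it was at the start of the episode above 0.03 m).
It also fails if it takes over 54 s, if anything falls off the work surface, if the arm or the gripper's body presses on something with over 40 N, if the wrist force passes 120 N, or if a joint passes its speed limit or range.

### The arm

A 6-joint arm with a two-finger parallel gripper is mounted at the origin on a cart in front of the work surface, level with it; the furniture and walls round the work are solid. World frame = base frame: x ahead of the robot, y to its left, z up, the work surface at z = 0. Lengths are in m, angles in rad, forces in N, time in s.
With the tool pointing down it reaches from about 0.35 to 0.975 m from the base axis. Payload 7.1 kg.
Tool frame: the origin (TCP) lies between the finger pads; the fingertips stand 22 mm ahead of it and the grasp point (between the pads) lies 3 mm ahead of it; z points along the fingers, y is the line along which they close (so a half turn about z gives the same grasp; the last joint's range is limited). The gripper opens to 88 mm and grips with 3 to 60 N. Pads are 20 mm wide; open, the fingers measure 115 mm over their backs; the gripper's body (75 mm by 178 mm) begins 61 mm behind the grasp point.
Start: joints at [-1.175, 0.423, 1.63, -0, 1.089, -0.019], TCP at [0.252, -0.572, 0.209] pointing down, gripper open.
Joint ranges: [-3, 3], [-0.9, 2.11], [0.09, 2.58], [-1.31, 4.45], [0.11, 2.69], [-2.54, 2.54]. Speed limits (rad/s): [2.39, 2.39, 3.01, 3.14, 3.14, 3.14].

### API

Orientations are given as a unit quaternion [w, x, y, z].
In Python, from rig import * gives the robot as it stands.
- The arm moves only by the tool step_arm, never from a script. Its argument "plan" is a list of rows, each a list of 5 numbers: the shift along the world's x, y, z in m, then the turn about the world's z in rad, then the finger opening in m, from 0 to 0.0878. A call has 1 to 10 rows; each row shifts and turns the commanded pose from where the row before left it; what a row does not reach is not made up. A row lasts 1/12 s, in which the tool goes at most 41.7 mm and 7.16 degrees, less where a joint would pass 70% of its speed; a pose out of reach is approached as far as the arm can. A call is refused whole if a number of a shift passes 0.0417 or a number of a turn 0.125, either way. A call with a gripper value outside its range is refused whole. The fingers move at their own pace and stop on an object; "squeeze" is the grip in N (left out, the last holds). Time passes only in rows, so rows that do not move let the fingers close. It gives the time, the measured TCP pose, the force, the opening and the grip force at its end, in the units of the state.
- get_state(): the state, without advancing time (a new reading comes with each control period).
- read_camera(name): name is "scene" or "top" or "wrist"; returns a dict with "img" (480x640x3 uint8, red, green, blue), "depth" (480x640 float32, m along the optical axis (not along the pixel's ray), 0 where there is no reading), "camera_matrix" (3x3 intrinsics, pixels), "distortion" ([k1, k2, p1, p2, k3] as OpenCV has them; the pictures are not rectified), "rvec" (rotation vector, rad) and "tvec" (3), from world to camera coordinates, as OpenCV has them. Camera axes: x right, y down, z forward; pixel columns grow to the right and rows downward; lengths in m; the calibration is good to about 2 mm. A picture is of the moment at which its call begins.
- sign_off(): hands the job in; it is judged then, once.
The state is a dict: "t": time; "q": joint angles; "joint_velocities": joint speeds; "joint_torque": joint torques, N m; "ee_pos": TCP position; "tool_rot": TCP orientation; "contact_force": force on the tool from outside, world axes, zero at the start; "moment": the same for the moment, N m; "width": opening from 0.0 (shut) to 1.0 (fully open); "grasp_force": force on a finger pad.
Only numpy, scipy, OpenCV 4.12 (cv2) and the standard library are available. Lean on these libraries where they do the work, as an engineer would, in place of code of your own. Each camera call takes 0.05 s, during which the arm holds its last target. There are 200 camera calls.

## Working session

There is one attempt and no reset: what is moved stays moved. The work goes in short steps, Python scripts to look and compute and a tool call to move; the robot and the scene stay as the last step left them, time stands still between calls to the robot, and variables do not carry over. Pictures are saved under pics/ and viewed, at most 10 in all, crops included, and the job is handed in when it is done.

Besides the shell and the picture viewer there is one more tool, called after "Call:" by a JSON object that holds its "name" and its "arguments", one argument or row to a line. step_arm: Moves the arm, as the interface text tells. Its arguments: {"type":"object","properties":{"plan":{"type":"array"},"squeeze":{"type":"number"}},"required":["plan"]}

```bash
mkdir -p pics
cat > h.py <<'E'
from rig import *
import numpy as np, cv2
def snap(n):
    c=read_camera(n); return c
def world(c,u,v,z=None):
    """pixel -> world by depth, or by plane z"""
    p=cv2.undistortPoints(np.array([[[u,v]]],float),c["camera_matrix"],np.array(c["distortion"]))[0,0]
    R=cv2.Rodrigues(np.array(c["rvec"],float))[0]; t=np.array(c["tvec"],float).ravel()
    d=np.array([p[0],p[1],1.])
    o=-R.T@t; r=R.T@d
    s=(z-o[2])/r[2] if z is not None else c["depth"][int(v),int(u)]
    return o+s*r
def cloud(c):
    v,u=np.mgrid[0:480,0:640]
    p=cv2.undistortPoints(np.stack([u,v],-1).reshape(-1,1,2).astype(float),c["camera_matrix"],np.array(c["distortion"])).reshape(480,640,2)
    R=cv2.Rodrigues(np.array(c["rvec"],float))[0]; t=np.array(c["tvec"],float).ravel()
    D=c["depth"][...,None].astype(float)
    return (np.concatenate([p,np.ones((480,640,1))],-1)*D-t)@R
def proj(c,P):
    return cv2.projectPoints(np.array(P,float).reshape(-1,1,3),np.array(c["rvec"]),np.array(c["tvec"]),c["camera_matrix"],np.array(c["distortion"]))[0].reshape(-1,2)
def save(name,img): cv2.imwrite("pics/"+name,img[...,::-1])
E
python3 - <<'E'
from h import *
import pickle
s=get_state(); print(s)
for n in ["top","scene"]:
    c=snap(n); pickle.dump(c,open(n+"0.pkl","wb")); save(n+"0.png",c["img"])
    R=cv2.Rodrigues(np.array(c["rvec"]))[0]; print(n,-R.T@np.array(c["tvec"]).ravel(),c["camera_matrix"])
E
```

```text
{'t': 0.0, 'q': array([-1.17496883e+00,  4.23803357e-01,  1.63069361e+00,  4.15604027e-06,
        1.08860156e+00, -1.90076390e-02]), 'joint_velocities': array([-7.59654371e-04, -8.10321709e-04,  7.72174658e-04, -2.86936485e-04,
       -1.23518278e-03, -1.43987287e-06]), 'joint_torque': array([ 1.09243166e-05, -5.44625652e+01, -2.73665339e+01,  6.44508144e-02,
        2.28494470e-02, -1.13855617e-04]), 'ee_pos': array([ 0.25169602, -0.57144513,  0.2079237 ]), 'tool_rot': array([-7.39957586e-04,  9.78565908e-01,  2.05932506e-01, -1.39215279e-04]), 'contact_force': array([ 0.15800792,  0.69650289, -1.04345455]), 'moment': array([-0.007553  , -0.04750554,  0.01966474]), 'grasp_force': 0.0, 'width': 1.0026063874105315}
top [0.52073893 0.03837489 0.98898419] [[539.89091391   0.         314.57257679]
 [  0.         539.89091391 240.68411803]
 [  0.           0.           1.        ]]
scene [0.17619666 0.52318062 0.74644876] [[587.83385606   0.         326.04617114]
 [  0.         587.83385606 231.51933849]
 [  0.           0.           1.        ]]
```

View pics/top0.png

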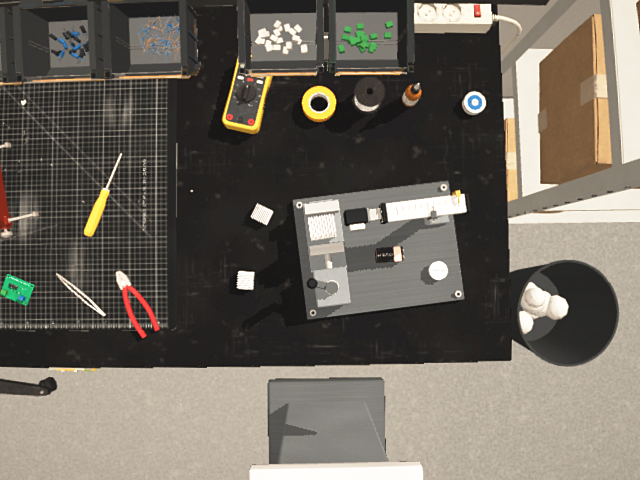

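View pics/scene0.png

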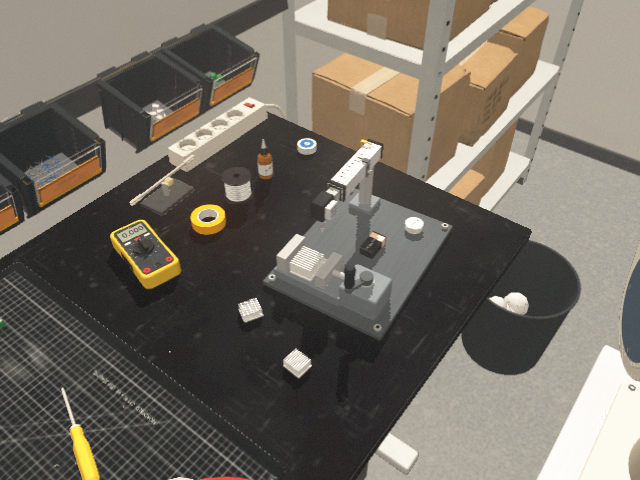

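The top picture shows the plate with corners near (293,199), (449,181), (464,298) and (308,321). The crank handle is at about (312,284), the grip at (356,216), and the brass pointer near (457,195). The scene view agrees. Next I'll measure the plate and zoom in.

```bash
cat > fit.py <<'E'
from h import *
import pickle
c=pickle.load(open("top0.pkl","rb"));W=cloud(c)
m=((W[...,2]>0.005)&(W[...,2]<0.017)&(c["depth"]>0)).astype(np.uint8); m[:170]=0;m[335:]=0;m[:,:280]=0;m[:,480:]=0
m=cv2.morphologyEx(m,cv2.MORPH_OPEN,np.ones((3,3)))
n,l,st,ce=cv2.connectedComponentsWithStats(m); k=1+np.argmax(st[1:,4]); print(st[k])
P=np.array([world(c,u,v,0.010)[:2] for v,u in np.argwhere(l==k)],np.float32)
r=cv2.minAreaRect(P); print(r, cv2.boxPoints(r))
# screws
b=(c["img"].min(2)>130).astype(np.uint8)
for z in [0.03,0.058,0.062,0.07,0.112,0.14]: pass
img=c["img"]
a=cv2.resize(img[170:330,285:475],None,fx=4.2,fy=3.7 if 0 else 3.7,interpolation=cv2.INTER_CUBIC); save("topz.png",a[:600,:800])
E
python3 fit.py
python3 - <<'E'
from h import *; import pickle
c=pickle.load(open("scene0.pkl","rb")); a=cv2.resize(c["img"][130:340,255:460],None,fx=2.85,fy=2.85,interpolation=cv2.INTER_CUBIC); save("sz.png",a)
E
```

```text
[  293   181   171   139 12132]
((0.5475965738296509, -0.08627045154571533), (0.22068442404270172, 0.2894049286842346), 6.152099609375) [[ 0.42238232  0.04577348]
 [ 0.45339736 -0.24196473]
 [ 0.6728108  -0.21831438]
 [ 0.64179575  0.06942382]]
```

View pics/topz.png

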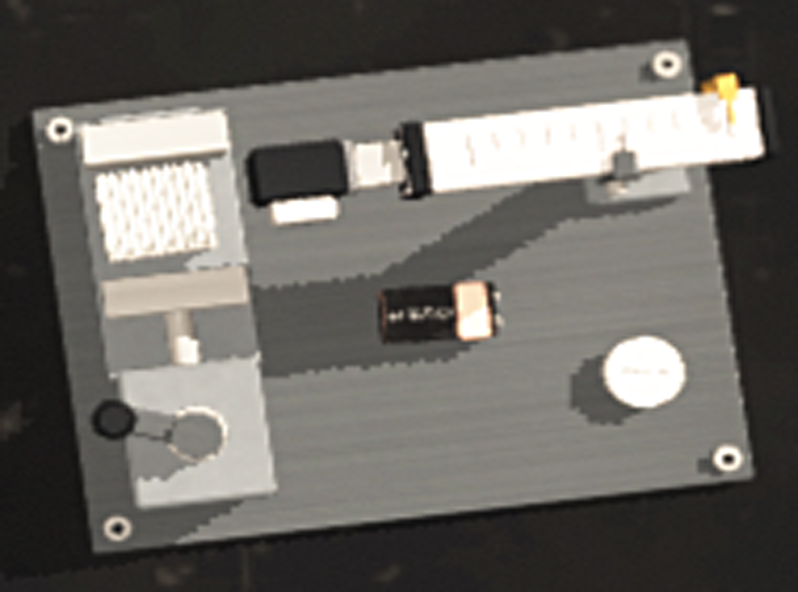

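View pics/sz.png

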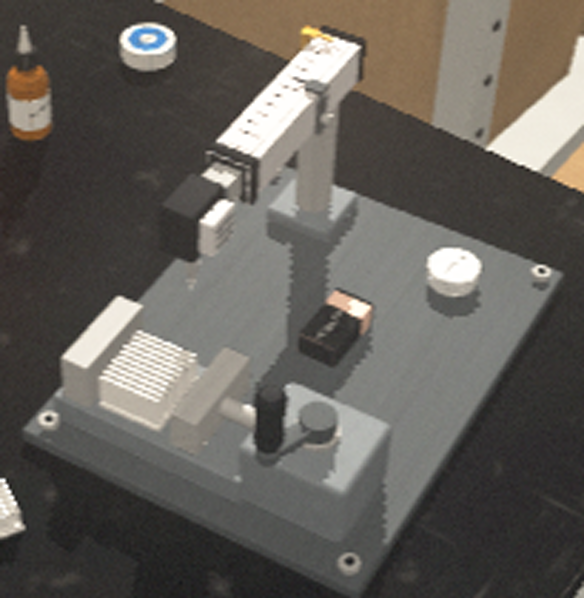

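```bash
cat >> h.py <<'E'
YAW=0.1074; O=np.array([0.5694,-0.0085,0.0]); RF=cv2.Rodrigues(np.array([0,0,YAW]))[0]
def f2w(p): return RF@np.array(p,float)+O
def w2f(p): return (np.array(p)-O)@RF
E
python3 - <<'E'
from h import *; import pickle
c=pickle.load(open("top0.pkl","rb")); s=pickle.load(open("scene0.pkl","rb"))
f=lambda p:np.round(w2f(p)*1000,1)
for nm,fp in dict(handle0=[-85,55,112],axis=[-85,20,70],grip=[25,-30,141],pointer=[25,-195,144],fixjaw=[45,20,62]).items():
    P=f2w(np.array(fp)/1000); print(nm,P.round(4),"top",proj(c,P).round(1),"scene",proj(s,P).round(1))
print("handle",f(world(c,311.9,283.5,.112)))
print("clip body",[f(world(c,433.8,213,z)) for z in (.14,.145)], f(world(c,433.8,213)))
# handle top, grip top by depth
for n,k in (("top",c),("scene",s)):
    W=w2f(cloud(k)); ok=k["depth"]>0
    dark=(k["img"].max(2)<60)
    a=ok&(abs(W[...,0]+.085)<.06)&(abs(W[...,1]-.02)<.06)&(W[...,2]>.1)&(W[...,2]<.12)
    print(n,"handle",a.sum(),f(f2w(W[a].mean(0))))
    a=ok&(abs(W[...,0]-.02)<.04)&(abs(W[...,1]+.03)<.03)&(W[...,2]>.136)&(W[...,2]<.147)
    print("grip",a.sum(),W[a].min(0).round(4),W[a].max(0).round(4),np.median(W[a],0).round(4))
    a=ok&(abs(W[...,0]-.02)<.045)&(W[...,1]<-.06)&(W[...,1]>-.23)&(W[...,2]>.141)
    print("over scale",a.sum())
    for v,u in np.argwhere(a)[::max(1,a.sum()//40)]: print((u,v),(W[v,u]*1000).round(1),k["img"][v,u])
E
```

```text
handle0 [0.479  0.0371 0.112 ] top [[311.2 291. ]] scene [[357.2 271.8]]
axis [0.4827 0.0023 0.07  ] top [[331.6 287.2]] scene [[366.9 275.6]]
grip [ 0.5975 -0.0356  0.141 ] top [[356.  215.7]] scene [[322.6 197.8]]
pointer [ 0.6152 -0.1997  0.144 ] top [[459.  202.8]] scene [[371.6 143.5]]
fixjaw [0.612  0.0162 0.062 ] top [[321.9 212. ]] scene [[295.9 247.6]]
handle [-73.1  52.4 112. ]
clip body [array([  14.1, -153.6,  140. ]), array([  13.7, -152.4,  145. ])] [  13.8 -152.8  143.4]
top handle 90 [-72.2  52.8 110.7]
grip 383 [ 0.004  -0.0515  0.136 ] [ 0.0372 -0.0117  0.1453] [ 0.0239 -0.0305  0.1401]
over scale 182
(np.int64(456), np.int64(191)) [  44.  -192.4  145.7] [255 232 113]
(np.int64(455), np.int64(192)) [  42.8 -191.2  143.6] [215 152  69]
(np.int64(459), np.int64(192)) [  42.1 -197.5  143.8] [255 255 131]
(np.int64(458), np.int64(193)) [  40.5 -195.1  145.8] [255 236 120]
(np.int64(458), np.int64(194)) [  39.1 -195.5  143.8] [255 234 116]
(np.int64(456), np.int64(195)) [  38.  -192.5  142.3] [249 202 105]
(np.int64(460), np.int64(195)) [  37.  -198.2  144.8] [255 252 19
[... 4735 characters left out ...]
4(162)) [   7.  -147.8  141.8] [106 102  94]
(np.int64(349), np.int64(165)) [  29.8 -123.1  142.5] [255 254 252]
(np.int64(343), np.int64(169)) [  33.7 -109.8  141.3] [255 254 252]
(np.int64(348), np.int64(169)) [  26.3 -113.5  141.9] [255 254 252]
(np.int64(342), np.int64(172)) [  31.1 -101.8  141.5] [137 128 121]
(np.int64(340), np.int64(174)) [ 31.4 -95.8 141.2] [255 254 251]
(np.int64(340), np.int64(176)) [ 28.6 -91.  141.5] [220 204 190]
(np.int64(331), np.int64(180)) [ 36.1 -74.7 141.2] [119 113 105]
(np.int64(332), np.int64(182)) [ 32.  -71.  141.4] [78 73 70]
(np.int64(340), np.int64(183)) [ 19.8 -75.6 141.3] [207 199 187]
(np.int64(340), np.int64(185)) [ 17.2 -71.1 141.4] [84 82 75]
```

Call:
{"name": "step_arm", "arguments": {
  "plan": [
    [0.012,0.0304,0,0.0632,0.07],
    [0.012,0.0304,0,0.0632,0.07],
    [0.012,0.0304,0,0.0632,0.07],
    [0.012,0.0304,0,0.0632,0.07],
    [0.012,0.0304,0,0.0632,0.07],
    [0.012,0.0304,0,0.0632,0.07],
    [0.012,0.0304,0,0.0632,0.07],
    [0.012,0.0304,0,0.0632,0.07],
    [0.012,0.0304,0,0.0632,0.07],
    [0.012,0.0304,0,0.0632,0.07]
  ],
  "squeeze": 30
}}

```text
t: 0.93
ee_pos: [0.372, -0.2664, 0.2085]
tool_rot: [-0.0, 0.865, 0.501, -0.0]
contact_force: [-0.3, -0.6, 0.0]
width: 0.798
grasp_force: 0.0
```

Call:
{"name": "step_arm", "arguments": {
  "plan": [
    [0.012,0.0304,0,0.0632,0.07],
    [0.012,0.0304,0,0.0632,0.07],
    [0.012,0.0304,0,0.0632,0.07],
    [0.012,0.0304,0,0.0632,0.07],
    [0.012,0.0304,0,0.0632,0.07],
    [0.012,0.0304,0,0.0632,0.06],
    [0.012,0.0304,0,0.0632,0.06],
    [0.012,0.0304,0,0.0632,0.06],
    [0.012,0.0304,0,0.0632,0.06],
    [0.012,0.0304,0,0.0632,0.06]
  ]
}}

```text
t: 1.77
ee_pos: [0.492, 0.0377, 0.2085]
tool_rot: [-0.0, 0.667, 0.745, -0.0]
contact_force: [0.1, -0.8, -0.7]
width: 0.682
grasp_force: 0.0
```

Call:
{"name": "step_arm", "arguments": {
  "plan": [
    [0,0,0,0,0.06],
    [0,0,0,0,0.06],
    [0,0,0,0,0.06]
  ]
}}

```text
t: 2.02
ee_pos: [0.4912, 0.0358, 0.2083]
tool_rot: [-0.0, 0.668, 0.744, -0.001]
contact_force: [-0.0, 0.1, -0.2]
width: 0.685
grasp_force: 0.0
```

Call:
{"name": "step_arm", "arguments": {
  "plan": [
    [0,0.001,-0.03,0,0.06],
    [0,0,-0.03,0,0.06],
    [0,0,-0.027,0,0.06],
    [0,0,-0.02,0,0.06],
    [0,0,0,0,0.06],
    [0,0,0,0,0.0],
    [0,0,0,0,0.0],
    [0,0,0,0,0.0],
    [0,0,0,0,0.0],
    [0,0,0,0,0.0]
  ]
}}

```text
t: 2.85
ee_pos: [0.4926, 0.037, 0.1028]
tool_rot: [0.001, 0.668, 0.744, 0.001]
contact_force: [-0.3, 0.5, 0.3]
width: 0.344
grasp_force: 0.0
```

Run:
```python
from h import *
print(get_state()); c=snap("wrist"); save("w1.png",c["img"])
```

```text
{'t': 2.85, 'q': array([ 5.08366878e-02,  3.94808787e-01,  1.98994736e+00, -9.70765497e-06,
        7.54745048e-01, -5.70206419e-02]), 'joint_velocities': array([ 0.00415593,  0.00540388,  0.00271901, -0.00129559, -0.00225142,
        0.00060631]), 'joint_torque': array([-9.92283295e-02, -4.45421255e+01, -1.92706883e+01,  4.65314370e-02,
        1.73011422e-02,  3.34976103e-04]), 'ee_pos': array([0.49262143, 0.03697808, 0.10279605]), 'tool_rot': array([7.44073273e-04, 6.67960953e-01, 7.44195587e-01, 7.34792605e-04]), 'contact_force': array([-0.33250646,  0.54040723,  0.32243131]), 'moment': array([ 0.00114996, -0.05207857,  0.03086784]), 'grasp_force': 0.0, 'width': 0.344055599039295}
```

View pics/w1.png

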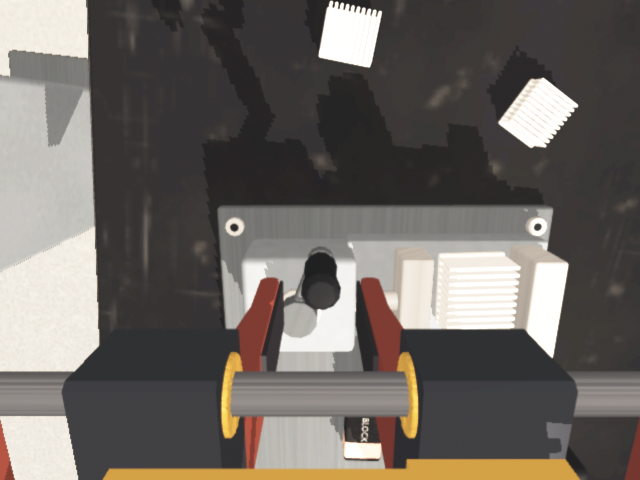

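The wrist view shows the black handle at about (322,285), centred between the finger tips at (280,285) and (365,285). I'll finish closing.

Call:
{"name": "step_arm", "arguments": {
  "plan": [
    [0,0,0,0,0.0],
    [0,0,0,0,0.0],
    [0,0,0,0,0.0],
    [0,0,0,0,0.0]
  ]
}}

```text
t: 3.23
ee_pos: [0.4919, 0.0371, 0.1017]
tool_rot: [-0.0, 0.668, 0.744, 0.0]
contact_force: [0.0, 0.2, 0.3]
width: 0.012
grasp_force: 0.0
```

Run:
```python
from h import *
s=get_state(); p=w2f(s["ee_pos"]); print(p, s["width"]*.0878)
q0=np.arctan2(p[0]+.085,p[1]-.02); print(q0)
P=[f2w([-.085+.035*np.sin(q),.02+.035*np.cos(q),0])[:2] for q in np.arange(q0,3.6,.1)]
print(np.arange(q0,3.6,.1).round(2)[[0,-1]]); print(np.diff(P,axis=0).round(4).tolist())
```

```text
[-0.07218269  0.05363589  0.10170842] 0.00101342222819189
0.36407349668139727
[0.36 3.56]
[[0.0033, -0.0011], [0.0032, -0.0014], [0.0031, -0.0017], [0.0029, -0.002], [0.0027, -0.0023], [0.0024, -0.0025], [0.0022, -0.0028], [0.0019, -0.003], [0.0016, -0.0031], [0.0012, -0.0033], [0.0009, -0.0034], [0.0006, -0.0035], [0.0002, -0.0035], [-0.0001, -0.0035], [-0.0005, -0.0035], [-0.0008, -0.0034], [-0.0012, -0.0033], [-0.0015, -0.0032], [-0.0018, -0.003], [-0.0021, -0.0028], [-0.0023, -0.0026], [-0.0026, -0.0023], [-0.0028, -0.0021], [-0.003, -0.0018], [-0.0032, -0.0015], [-0.0033, -0.0011], [-0.0034, -0.0008], [-0.0035, -0.0005], [-0.0035, -0.0001], [-0.0035, 0.0002], [-0.0035, 0.0006], [-0.0034, 0.0009]]
```

Run:
```python
from h import *
c=snap("wrist"); s=snap("scene")
a=np.hstack([c["img"][200:400,220:420],s["img"][200:340,280:420][:,:].repeat(1,0) if 0 else cv2.resize(s["img"][190:330,300:440],(200,200))]); save("m2.png",cv2.resize(a,None,fx=2,fy=2))
for n in("top","scene","wrist"):
    k={"wrist":c,"scene":s}.get(n) or snap(n)
    W=w2f(cloud(k)); a=(k["depth"]>0)&(abs(W[...,0]+.085)<.06)&(abs(W[...,1]-.02)<.06)&(W[...,2]>.075)&(W[...,2]<.118)&(k["img"].max(2)<70)
    print(n,a.sum(),W[a].mean(0) if a.any() else 0, np.percentile(W[a],[5,95],axis=0) if a.any() else 0)
```

```text
top 0 0 0
scene 153 [-0.07449718  0.05949636  0.09441995] [[-0.07988305  0.05593087  0.07840759]
 [-0.06802436  0.06215519  0.11014534]]
wrist 751 [-0.07041489  0.06038569  0.09563516] [[-0.07631407  0.05480928  0.08016046]
 [-0.06416327  0.06253705  0.11196454]]
```

View pics/m2.png

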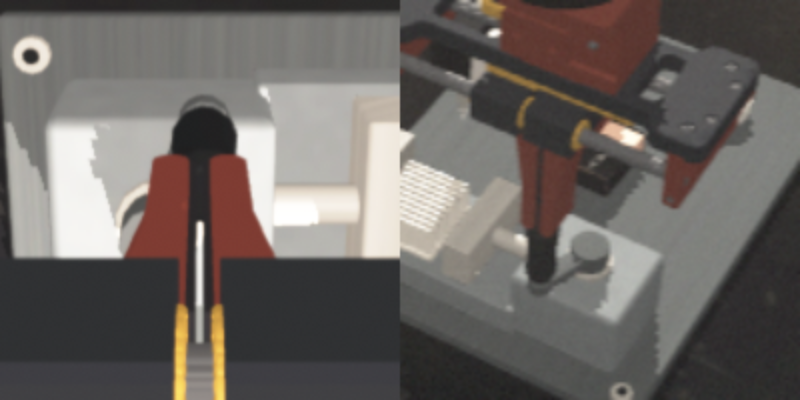

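Run:
```python
from h import *
print(get_state()["ee_pos"],w2f(get_state()["ee_pos"]))
for n in("top","scene","wrist"):
    k=snap(n); W=w2f(cloud(k)); I=k["img"].astype(int)
    red=(I[...,0]>60)&(I[...,0]>1.7*I[...,1])
    box=(k["depth"]>0)&(abs(W[...,0]+.075)<.06)&(abs(W[...,1]-.04)<.06)
    for lo in np.arange(.075,.16,.01):
        a=box&red&(W[...,2]>lo)&(W[...,2]<lo+.01)
        d=box&(I.max(2)<70)&(W[...,2]>lo)&(W[...,2]<lo+.01)
        if a.sum()>3: print(n,"red",lo.round(3),a.sum(),np.percentile(W[a],[5,95],axis=0)[:,:2].round(4).tolist())
        if d.sum()>3: print(n,"dark",lo.round(3),d.sum(),np.percentile(W[d],[5,95],axis=0)[:,:2].round(4).tolist())
```

```text
[0.4918649  0.03705086 0.10162409] [-0.0722056   0.05359967  0.10162409]
scene dark 0.075 37 [[-0.0797, 0.0554], [-0.0685, 0.0622]]
scene dark 0.085 45 [[-0.0796, 0.0555], [-0.0683, 0.0621]]
scene dark 0.095 36 [[-0.0801, 0.056], [-0.0682, 0.0629]]
scene dark 0.105 36 [[-0.0802, 0.0558], [-0.0684, 0.0617]]
scene dark 0.115 6 [[-0.0804, 0.0611], [-0.0725, 0.0638]]
scene dark 0.125 5 [[-0.0737, 0.0608], [-0.0722, 0.0633]]
scene dark 0.135 5 [[-0.0802, 0.0448], [-0.0726, 0.0627]]
scene dark 0.145 6 [[-0.0725, 0.0614], [-0.0718, 0.0626]]
scene dark 0.155 9 [[-0.0855, 0.0431], [-0.0722, 0.064]]
wrist dark 0.075 169 [[-0.0773, 0.0568], [-0.0636, 0.0622]]
wrist dark 0.085 219 [[-0.0766, 0.057], [-0.0637, 0.0617]]
wrist dark 0.095 156 [[-0.0756, 0.0593], [-0.0644, 0.0624]]
wrist dark 0.105 178 [[-0.0736, 0.0502], [-0.0667, 0.0627]]
wrist red 0.115 293 [[-0.0793, 0.0639], [-0.0636, 0.0646]]
wrist dark 0.115 56 [[-0.0727, 0.0623], [-0.0698, 0.0634]]
wrist red 0.125 411 [[-0.0794, 0.0636], [-0.0634, 0.0646]]
wrist dark 0.125 65 [[-0.0726, 0.0624], [-0.0699, 0.0631]]
wrist red 0.135 489 [[-0.0797, 0.0636], [-0.0634, 0.0646]]
wrist dark 0.135 76 [[-0.0729, 0.0623], [-0.0701, 0.0631]]
wrist red 0.145 673 [[-0.0805, 0.0638], [-0.0624, 0.0647]]
wrist dark 0.145 75 [[-0.0728, 0.0623], [-0.07, 0.0632]]
wrist red 0.155 435 [[-0.0811, 0.0636], [-0.0619, 0.0647]]
wrist dark 0.155 117 [[-0.0728, 0.0622], [-0.0699, 0.0632]]
```

The pictures show the fingertips ending at z≈0.115, just above the handle top, although the TCP reads 0.102. So the real tips are about 35 mm higher than the stated geometry says. I'll open, go down part of the way and measure again.

Call:
{"name": "step_arm", "arguments": {
  "plan": [
    [0,0,0,0,0.05],
    [0,0,0,0,0.05],
    [0,0,0,0,0.05],
    [0,0,0,0,0.05],
    [0,0,0,0,0.05],
    [0,0,0,0,0.05],
    [0,0,-0.01,0,0.05],
    [0,0,-0.01,0,0.05],
    [0,0,0,0,0.05],
    [0,0,0,0,0.05]
  ]
}}

```text
t: 4.37
ee_pos: [0.491, 0.037, 0.0805]
tool_rot: [-0.001, 0.668, 0.744, -0.001]
contact_force: [-1.0, -0.4, 0.8]
width: 0.565
grasp_force: 0.0
```

Run:
```python
from h import *
s=get_state();print(s["ee_pos"],s["width"],s["contact_force"],w2f(s["ee_pos"]))
c=snap("wrist"); W=w2f(cloud(c)); I=c["img"].astype(int)
R=cv2.Rodrigues(np.array(c["rvec"]))[0]; print("cam",w2f(-R.T@np.array(c["tvec"]).ravel()))
red=(I[...,0]>60)&(I[...,0]>1.7*I[...,1])&(c["depth"]>0)&(W[...,2]>.06)&(W[...,2]<.2)&(abs(W[...,0]+.072)<.05)
for sgn in(-1,1):
    a=red&((W[...,0]+.072)*sgn>0); print(a.sum(),W[a][W[a][:,2]<W[a][:,2].min()+.004].mean(0),np.percentile(W[a],[1,99],axis=0).round(4).tolist())
save("w3.png",c["img"][180:420,200:440])
```

```text
[0.4909773  0.03697343 0.08054395] 0.565244408108359 [-0.99120991 -0.4011957   0.82763512] [-0.07309638  0.05361783  0.08054395]
cam [-0.0721681   0.12671054  0.25625297]
3777 [-0.10220569  0.06423246  0.09732042] [[-0.1081, 0.0424, 0.0984], [-0.0983, 0.0648, 0.1779]]
3641 [-0.04208493  0.06428521  0.09716539] [[-0.0459, 0.0425, 0.0983], [-0.0364, 0.0649, 0.1776]]
```

View pics/w3.png

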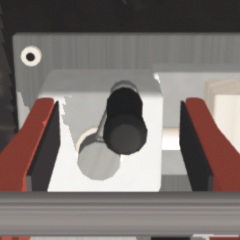

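The wrist view shows the handle between the open fingers. The tips measure z≈0.096 with the TCP reading 0.0805, so tip z ≈ ee_z + 0.0155. I'll go down another 17 mm and close.

Call:
{"name": "step_arm", "arguments": {
  "plan": [
    [0,0,-0.009,0,0.05],
    [0,0,-0.008,0,0.05],
    [0,0,0,0,0.0],
    [0,0,0,0,0.0],
    [0,0,0,0,0.0],
    [0,0,0,0,0.0],
    [0,0,0,0,0.0],
    [0,0,0,0,0.0],
    [0,0,0,0,0.0],
    [0,0,0,0,0.0]
  ]
}}

```text
t: 5.25
ee_pos: [0.4926, 0.0371, 0.065]
tool_rot: [0.0, 0.668, 0.744, 0.001]
contact_force: [2.9, 0.2, -0.5]
width: 0.182
grasp_force: 30.0
```

Run:
```python
from h import *
s=get_state(); p=w2f(s["ee_pos"]); print(p, s["width"]*.0878,s["grasp_force"],s["contact_force"])
```

```text
[-0.07150513  0.05357085  0.06495371] 0.016006448428863545 29.972152727568755 [ 2.94746172  0.22094624 -0.5014128 ]
```

Call:
{"name": "step_arm", "arguments": {
  "plan": [
    [0.0033,-0.0011,0,0,0],
    [0.0032,-0.0014,0,0,0],
    [0.0031,-0.0017,0,0,0],
    [0.0029,-0.002,0,0,0],
    [0.0027,-0.0023,0,0,0],
    [0.0024,-0.0025,0,0,0],
    [0.0022,-0.0028,0,0,0],
    [0.0019,-0.003,0,0,0],
    [0.0016,-0.0031,0,0,0],
    [0.0012,-0.0033,0,0,0]
  ]
}}

```text
t: 6.08
ee_pos: [0.5174, 0.0143, 0.065]
tool_rot: [0.0, 0.668, 0.744, 0.001]
contact_force: [2.2, 5.1, 0.3]
width: 0.182
grasp_force: 30.0
```

```bash
cat > st.py <<'E'
from h import *
s=get_state(); p=w2f(s["ee_pos"]); d=p[:2]-[-.085,.02]
print(p.round(4), "w",s["width"]*.0878,s["grasp_force"],"F fixture",(s["contact_force"]@RF).round(1),"q",np.arctan2(d[0],d[1]),"r",np.hypot(*d),s["t"])
E
python3 st.py
```

```text
[-0.0493  0.0282  0.065 ] w 0.01598196297958087 29.976422980496977 F fixture [2.7 4.8 0.3] q 1.3445934756291134 r 0.03668130897769862 6.0833
```

Tracking the circle well (radius 36.7 mm).

Call:
{"name": "step_arm", "arguments": {
  "plan": [
    [0.0009,-0.0034,0,0,0],
    [0.0006,-0.0035,0,0,0],
    [0.0002,-0.0035,0,0,0],
    [-0.0001,-0.0035,0,0,0],
    [-0.0005,-0.0035,0,0,0],
    [-0.0008,-0.0034,0,0,0],
    [-0.0012,-0.0033,0,0,0],
    [-0.0015,-0.0032,0,0,0],
    [-0.0018,-0.003,0,0,0],
    [-0.0021,-0.0028,0,0,0]
  ]
}}

```text
t: 6.92
ee_pos: [0.5107, -0.0198, 0.065]
tool_rot: [0.001, 0.668, 0.744, 0.0]
contact_force: [4.9, 0.2, 0.8]
width: 0.178
grasp_force: 30.0
```

```bash
python3 st.py
```

```text
[-0.0595 -0.0049  0.065 ] w 0.015598102906328536 29.979917346589673 F fixture [ 4.9 -0.4  0.8] q 2.34553354349067 r 0.03564782051667452 6.9167
```

Call:
{"name": "step_arm", "arguments": {
  "plan": [
    [-0.0023,-0.0026,0,0,0],
    [-0.0026,-0.0023,0,0,0],
    [-0.0028,-0.0021,0,0,0],
    [-0.003,-0.0018,0,0,0],
    [-0.0032,-0.0015,0,0,0],
    [-0.0033,-0.0011,0,0,0],
    [-0.0034,-0.0008,0,0,0]
  ]
}}

```text
t: 7.5
ee_pos: [0.4891, -0.0316, 0.0648]
tool_rot: [-0.0, 0.668, 0.744, 0.0]
contact_force: [3.0, 0.6, 5.1]
width: 0.18
grasp_force: 30.0
```

```bash
python3 st.py
```

```text
[-0.0823 -0.0143  0.0648] w 0.015783393873395102 30.025921065243892 F fixture [3.  0.2 5.1] q 3.063186943573351 r 0.0344481928838079 7.5
```

Call:
{"name": "step_arm", "arguments": {
  "plan": [
    [-0.0035,-0.0005,0,0,0],
    [-0.0035,-0.0001,0,0,0],
    [0,0,0,0,0]
  ]
}}

```text
t: 7.75
ee_pos: [0.4833, -0.0319, 0.0649]
tool_rot: [0.001, 0.668, 0.744, 0.001]
contact_force: [6.6, 1.1, 0.9]
width: 0.18
grasp_force: 30.0
```

```bash
python3 st.py
```

```text
[-0.0881 -0.0141  0.0649] w 0.01579225025080714 29.980868068960262 F fixture [6.6 0.4 0.9] q -3.0501433591497515 r 0.0342211048739829 7.75
```

Call:
{"name": "step_arm", "arguments": {
  "plan": [
    [-0.002,0,0,0,0],
    [-0.002,0.0001,0,0,0],
    [0,0,0,0,0]
  ]
}}

```text
t: 8.0
ee_pos: [0.4818, -0.0319, 0.065]
tool_rot: [0.003, 0.668, 0.744, 0.002]
contact_force: [14.7, 2.7, -6.2]
width: 0.183
grasp_force: 29.9
```

```bash
python3 st.py
```

```text
[-0.0896 -0.0138  0.065 ] w 0.016027443250318893 29.906552667980577 F fixture [14.9  1.1 -6.2] q -3.005696247126252 r 0.034153118587985754 8.0
```

Call:
{"name": "step_arm", "arguments": {
  "plan": [
    [-0.001,0.0002,0,0,0],
    [0,0,0,0,0],
    [0,0,0,0,0],
    [0,0,0,0,0]
  ]
}}

```text
t: 8.33
ee_pos: [0.4816, -0.0318, 0.0651]
tool_rot: [0.003, 0.668, 0.744, 0.003]
contact_force: [15.9, 1.7, -7.4]
width: 0.183
grasp_force: 29.9
```

```bash
python3 st.py
```

```text
[-0.0898 -0.0138  0.0651] w 0.016058197968351475 29.89030972580167 F fixture [16.  -0.  -7.4] q -3.0002310628276065 r 0.034108094833606384 8.3333
```

Call:
{"name": "step_arm", "arguments": {
  "plan": [
    [0,0,0,0,0.05],
    [0,0,0,0,0.05],
    [0,0,0,0,0.05],
    [0,0,0,0,0.05],
    [0,0,0,0,0.05],
    [0,0,0.02,0,0.07],
    [0,0,0.03,0,0.07],
    [0,0,0.03,0,0.07],
    [0,0,0.02,0,0.07],
    [0,0,0,0,0.07]
  ]
}}

```text
t: 9.17
ee_pos: [0.4786, -0.0319, 0.1678]
tool_rot: [0.002, 0.668, 0.744, 0.001]
contact_force: [0.8, -0.2, 1.1]
width: 0.798
grasp_force: 0.0
```

```bash
python3 st.py
cat > see.py <<'E'
from h import *
for n in("top","scene"):
    k=snap(n); W=w2f(cloud(k)); I=k["img"].astype(int); ok=k["depth"]>0
    a=ok&(abs(W[...,0]+.085)<.06)&(abs(W[...,1]-.02)<.06)&(W[...,2]>.085)&(W[...,2]<.113)&(I.max(2)<70)
    print(n,"handle",a.sum(),W[a].mean(0) if a.any() else 0)
    a=ok&(abs(W[...,1]-.02)<.02)&(W[...,2]>.0545)&(W[...,2]<.066)&(W[...,0]>-.05)&(W[...,0]<.08)
    print("jaw tops x",np.histogram(W[a][:,0],np.arange(-.05,.085,.006)))
    a=ok&(abs(W[...,1]-.02)<.02)&(W[...,2]>.045)&(W[...,2]<.0555)&(W[...,0]>-.05)&(W[...,0]<.08)
    if a.any(): print("sink x",np.percentile(W[a][:,0],[2,50,98]))
E
python3 see.py
```

```text
[-0.0928 -0.0135  0.1678] w 0.07004138858485093 0.0 F fixture [ 0.8 -0.3  1.1] q -2.912767089796787 r 0.03442758217943027 9.1667
top handle 0 0
jaw tops x (array([ 0,  0,  0,  0,  0,  0, 50, 64, 63, 24,  8,  9, 12,  9, 10, 25, 79,
       77, 69,  0,  0,  0]), array([-0.05 , -0.044, -0.038, -0.032, -0.026, -0.02 , -0.014, -0.008,
       -0.002,  0.004,  0.01 ,  0.016,  0.022,  0.028,  0.034,  0.04 ,
        0.046,  0.052,  0.058,  0.064,  0.07 ,  0.076,  0.082]))
sink x [-0.04148876  0.01432338  0.04510645]
scene handle 131 [-0.08921883 -0.00852662  0.10033332]
jaw tops x (array([ 0,  0,  0,  0,  0,  1, 75, 66, 67, 17, 18, 20, 14, 17, 14, 66, 69,
       60, 48,  0,  0,  0]), array([-0.05 , -0.044, -0.038, -0.032, -0.026, -0.02 , -0.014, -0.008,
       -0.002,  0.004,  0.01 ,  0.016,  0.022,  0.028,  0.034,  0.04 ,
        0.046,  0.052,  0.058,  0.064,  0.07 ,  0.076,  0.082]))
sink x [-0.04696268  0.01607888  0.045119  ]
```

Call:
{"name": "step_arm", "arguments": {
  "plan": [
    [0.02,-0.0005,0,0,0.085],
    [0.025,-0.001,0,0,0.085],
    [0.025,-0.001,0,0,0.085],
    [0.025,-0.001,0,0,0.085],
    [0.023,-0.0004,0,0,0.085],
    [0,0,0,0,0.085],
    [0,0,0,0,0.085],
    [0,0,0,0,0.085]
  ]
}}

```text
t: 9.93
ee_pos: [0.5933, -0.0355, 0.1626]
tool_rot: [-0.002, 0.668, 0.744, -0.001]
contact_force: [-0.2, -0.2, 0.2]
width: 0.969
grasp_force: 0.0
```

```bash
python3 st.py
cat > wr.py <<'E'
from h import *; import sys
s=get_state(); e=w2f(s["ee_pos"])
c=snap("wrist"); W=w2f(cloud(c)); I=c["img"].astype(int); ok=c["depth"]>0
red=(I[...,0]>60)&(I[...,0]>1.7*I[...,1])&ok&(W[...,2]>.06)&(W[...,2]<.26)&(abs(W[...,0]-e[0])<.06)
for g in(-1,1):
    a=red&((W[...,0]-e[0])*g>0)
    if a.sum()>20: print("finger",W[a][W[a][:,2]<W[a][:,2].min()+.004].mean(0))
a=ok&(W[...,2]>.136)&(W[...,2]<.146)&(I.max(2)<70)&(abs(W[...,0]-.025)<.03)&(abs(W[...,1]-.0)<.05)
if a.sum(): print("grip top",a.sum(),np.percentile(W[a],[3,97],axis=0).round(4).tolist())
save(sys.argv[1],c["img"])
E
python3 wr.py w4.png
```

```text
[ 0.0209 -0.0294  0.1626] w 0.08508423410284015 0.0 F fixture [-0.3 -0.1  0.2] q 2.007616847808905 r 0.11684402139262154 9.9333
finger [-0.02546183 -0.0189226   0.17936546]
finger [ 0.06942267 -0.0188041   0.17764448]
grip top 3088 [[0.017, -0.0436, 0.1382], [0.0385, -0.011, 0.1417]]
```

View pics/w4.png

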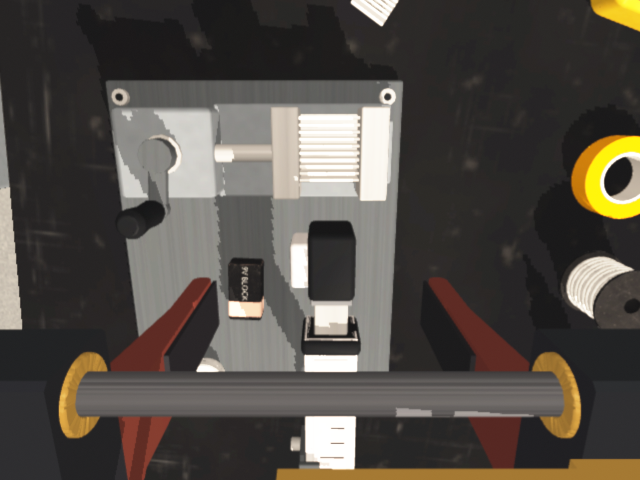

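The wrist view shows the vise clamped, the crank handle at about (140,218), and the grip at about (331,260) with its button at (300,260), between the fingers. I'll shift +2.5 mm in x, go down 73 mm and close.

Call:
{"name": "step_arm", "arguments": {
  "plan": [
    [0.0025,0,-0.02,0,0.085],
    [0,0,-0.02,0,0.085],
    [0,0,-0.018,0,0.085],
    [0,0,-0.015,0,0.085],
    [0,0,0,0,0.06],
    [0,0,0,0,0.05],
    [0,0,0,0,0.05]
  ]
}}

```text
t: 10.57
ee_pos: [0.5979, -0.0357, 0.0924]
tool_rot: [0.0, 0.668, 0.744, 0.0]
contact_force: [0.0, 0.6, -0.0]
width: 0.782
grasp_force: 0.0
```

```bash
python3 st.py;python3 wr.py w5.png
```

```text
[ 0.0254 -0.0301  0.0924] w 0.06864473254789384 0.0 F fixture [ 0.1  0.6 -0. ] q 1.996479712950057 r 0.12125240829663822 10.5667
finger [-0.01280986 -0.01952149  0.10892792]
finger [ 0.06583039 -0.01944969  0.10820733]
grip top 5811 [[0.0167, -0.0395, 0.1378], [0.0383, -0.0108, 0.1416]]
```

Call:
{"name": "step_arm", "arguments": {
  "plan": [
    [-0.001,0,-0.002,0,0.03],
    [0,0,0,0,0.0],
    [0,0,0,0,0.0],
    [0,0,0,0,0.0],
    [0,0,0,0,0.0],
    [0,0,0,0,0.0],
    [0,0,0,0,0.0],
    [0,0,0,0,0.0]
  ],
  "squeeze": 25
}}

```text
t: 11.28
ee_pos: [0.5984, -0.0356, 0.0898]
tool_rot: [0.001, 0.668, 0.744, 0.001]
contact_force: [5.5, 0.5, -3.9]
width: 0.294
grasp_force: 25.0
```

```bash
python3 st.py
```

```text
[ 0.0259 -0.03    0.0898] w 0.025818944224940337 24.999824166297913 F fixture [ 5.5 -0.1 -3.9] q 1.994492310629573 r 0.12166217501254688 11.2833
```

Opening is 25.8 mm, so the button is fully in. I'll draw the arm 35 mm along fixture +y and then measure.

Call:
{"name": "step_arm", "arguments": {
  "plan": [
    [-0.0005,0.005,0,0,0],
    [-0.0005,0.005,0,0,0],
    [-0.0006,0.005,0,0,0],
    [-0.0005,0.005,0,0,0],
    [-0.0005,0.005,0,0,0],
    [-0.0006,0.005,0,0,0],
    [-0.0005,0.005,0,0,0],
    [0,0,0,0,0],
    [0,0,0,0,0],
    [0,0,0,0,0]
  ]
}}

```text
t: 12.12
ee_pos: [0.5946, -0.0009, 0.0899]
tool_rot: [0.001, 0.668, 0.744, 0.001]
contact_force: [4.6, -1.3, -3.3]
width: 0.297
grasp_force: 25.0
```

```bash
python3 st.py
cat > cmp.py <<'E'
from h import *; import sys
tiles=[]
for n in("top","scene"):
    k=snap(n); W=w2f(cloud(k)); I=k["img"].astype(int)
    def at(mask,z,xr):
        P=np.array([w2f(world(k,u,v,z)) for v,u in np.argwhere(mask)]); P=P[(P[:,0]>xr[0])&(P[:,0]<xr[1])&(P[:,1]<-.08)&(P[:,1]>-.215)]
        return len(P),P.mean(0).round(4),np.percentile(P[:,1],[5,95]).round(4)
    y0,x0=(170,370) if n=="top" else (125,310)
    sub=np.zeros((480,640),bool); sub[y0:y0+80,x0:x0+110]=1
    brass=sub&(I[...,0]-I[...,2]>70)
    Z=(k["depth"]>0)&(W[...,2]>.135)&(W[...,2]<.152)
    grey=sub&Z&(I.max(2)<165)&(I.max(2)>75)&(I.max(2)-I.min(2)<25)
    try:
        print(n,"brass",at(brass,.144,(.02,.06)),at(brass,.144,(.02,.034)))
        print(n,"clip",at(grey,.143,(.011,.028)))
    except Exception as e: print(n,e)
    tiles.append(cv2.resize(k["img"][y0:y0+60,x0:x0+100],None,fx=7,fy=5 if 0 else 7,interpolation=cv2.INTER_CUBIC)[:300] if 0 else cv2.resize(k["img"][y0+5:y0+55,x0:x0+100],(600,300),interpolation=cv2.INTER_CUBIC))
save(sys.argv[1],np.vstack(tiles))
E
python3 cmp.py c1.png
```

```text
[0.0259 0.0048 0.0899] w 0.026039422954213673 24.99913662672043 F fixture [ 4.5 -1.8 -3.3] q 1.706600923047112 r 0.11190101951129847 12.1167
top brass (49, array([ 0.0388, -0.159 ,  0.144 ]), array([-0.1632, -0.1534])) (7, array([ 0.0291, -0.1602,  0.144 ]), array([-0.1609, -0.1595]))
top clip (30, array([ 0.016 , -0.1571,  0.143 ]), array([-0.2054, -0.1483]))
scene brass (40, array([ 0.0377, -0.1535,  0.144 ]), array([-0.1633, -0.1397])) (9, array([ 0.0273, -0.1427,  0.144 ]), array([-0.1607, -0.0839]))
scene clip (39, array([ 0.0183, -0.1668,  0.143 ]), array([-0.2052, -0.1435]))
```

View pics/c1.png

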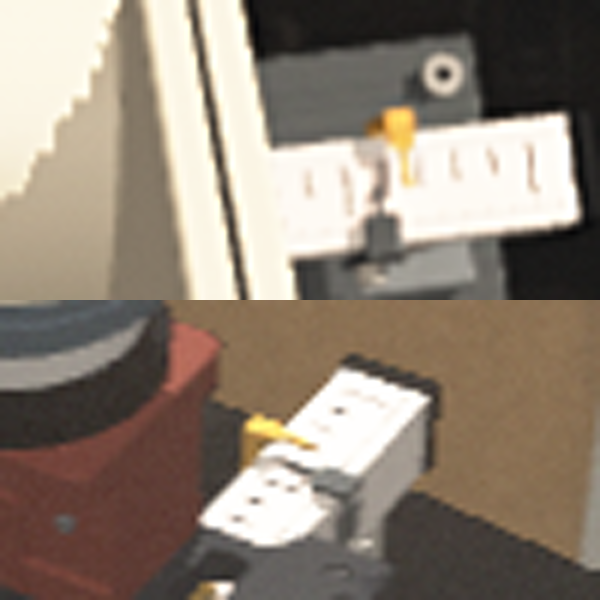

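```bash
sed -i 's/P\[:,1\]<-.08)&(P\[:,1\]>-.215)/P[:,1]<-.12)\&(P[:,1]>-.172)/' cmp.py; python3 cmp.py c2.png
python3 - <<'E'
from h import *; import pickle
for n in("top","scene"):
    k=pickle.load(open(n+"0.pkl","rb")); I=k["img"].astype(int)
    # dark clip body before the move: brightness by y bins for x bands, at z=.1425
    v,u=np.mgrid[0:480,0:640]; 
    for z in(.142,):
      P=np.array([w2f(world(k,a,b,z)) for b in range(135,235) for a in range(330,480)]); B=np.array([I[b,a].max() for b in range(135,235) for a in range(330,480)])
      for xr in((.010,.014),(.014,.018),(.018,.022),(.022,.027)):
        row=[]
        for y in np.arange(-.166,-.138,.002):
            a=(P[:,0]>xr[0])&(P[:,0]<xr[1])&(P[:,1]>y)&(P[:,1]<y+.002); row.append(int(B[a].mean()) if a.any() else -1)
        print(n,xr,row)
E
```

```text
top brass (49, array([ 0.0388, -0.159 ,  0.144 ]), array([-0.1632, -0.1534])) (7, array([ 0.0291, -0.1602,  0.144 ]), array([-0.1609, -0.1595]))
top clip (28, array([ 0.0155, -0.1516,  0.143 ]), array([-0.1551, -0.1481]))
scene brass (36, array([ 0.0387, -0.1576,  0.144 ]), array([-0.1635, -0.1479])) (7, array([ 0.0292, -0.1593,  0.144 ]), array([-0.1608, -0.158 ]))
scene clip (25, array([ 0.0175, -0.148 ,  0.143 ]), array([-0.1528, -0.143 ]))
top (0.01, 0.014) [255, 255, 255, 255, 216, 133, 130, 130, 125, 208, 224, 237, 253, 255]
top (0.014, 0.018) [255, 255, 255, 255, 228, 136, 128, 132, 133, 220, 251, 253, 255, 255]
top (0.018, 0.022) [255, 255, 255, 255, 255, 250, 208, 243, 252, 255, 253, 254, 255, 255]
top (0.022, 0.027) [254, 254, 255, 255, 255, 255, 240, 245, 254, 255, 252, 254, 255, 255]
scene (0.01, 0.014) [254, 255, 254, 253, 243, 153, 142, 139, 140, 113, 126, -1, 203, 199]
scene (0.014, 0.018) [254, 253, 254, 251, 254, 158, 145, 140, 145, -1, 100, 185, 253, 242]
scene (0.018, 0.022) [255, 255, 255, 255, 251, 254, 170, -1, 191, 168, 221, 240, 254, 254]
scene (0.022, 0.027) [255, 254, 239, 254, 255, 255, 245, 132, 215, 254, 253, 254, 217, 254]
```

Pointer at y≈-159.9 mm and clip centre at ≈-152.1 mm in the fixture frame, so 8 mm more is needed.

Call:
{"name": "step_arm", "arguments": {
  "plan": [
    [-0.0004,0.004,0,0,0],
    [-0.0004,0.0038,0,0,0],
    [0,0,0,0,0],
    [0,0,0,0,0],
    [0,0,0,0,0],
    [0,0,0,0,0]
  ]
}}

```text
t: 12.82
ee_pos: [0.5937, 0.0068, 0.0898]
tool_rot: [0.001, 0.668, 0.744, 0.001]
contact_force: [5.1, -1.6, -3.4]
width: 0.293
grasp_force: 25.0
```

```bash
python3 st.py; python3 cmp.py c3.png
```

```text
[0.0258 0.0126 0.0898] w 0.025746124474796052 24.999249279499054 F fixture [ 4.9 -2.1 -3.4] q 1.6377968608741709 r 0.11107970123216594 12.8167
top brass (59, array([ 0.0383, -0.1517,  0.144 ]), array([-0.1565, -0.1466])) (12, array([ 0.029 , -0.1524,  0.144 ]), array([-0.1537, -0.1511]))
top clip (24, array([ 0.0146, -0.1517,  0.143 ]), array([-0.1552, -0.1482]))
scene brass (37, array([ 0.0389, -0.1495,  0.144 ]), array([-0.155 , -0.1401])) (6, array([ 0.0302, -0.1514,  0.144 ]), array([-0.1524, -0.1503]))
scene clip (25, array([ 0.0171, -0.1473,  0.143 ]), array([-0.1528, -0.1402]))
```

View pics/c3.png

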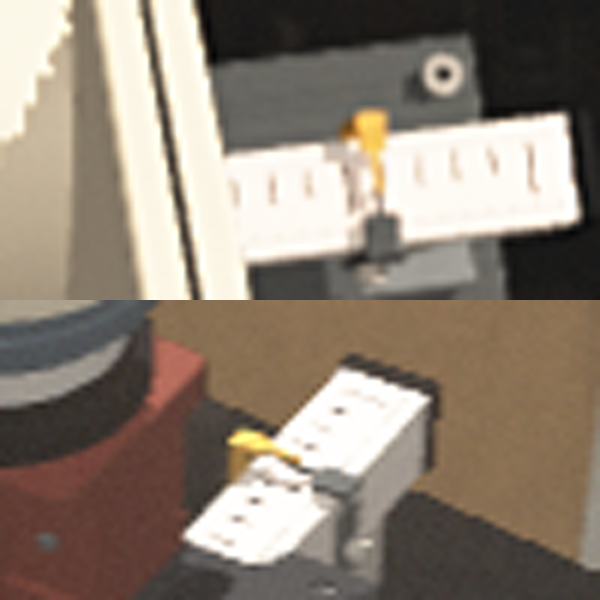

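The pointer tip at (378,190) runs straight into the clip's tongue at (380,200) in both views, and the offset is under 1 mm. The grip is at rest with the button in, so I'll hand in.

Run:
```python
from rig import *
print(sign_off())
```

```text
the job is handed in; nothing more can be done
None
```

I handed the job in with the heat sink clamped and the pointer within about 1 mm of the setting clip by camera; the grip is still held with its button pressed fully in. The clamping force couldn't be read directly (I pushed the crank handle to about 16 N), and sign-off returned no verdict.

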